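Rake the used stirring rods into a row with the keyhole-hung rake

ROBOT

A 6-joint arm with a two-finger parallel gripper is mounted at the origin on the work surface. World frame = base frame: x ahead of the robot, y to its left, z up, the work surface at z = 0. Lengths are in m, angles in degrees, forces in N, time in s.
With the tool pointing down it reaches from about 0.275 to 0.725 m from the base axis. Payload 15.9 kg.
Tool frame: the origin (TCP) lies midway between the tips of the shut fingers; the grasp point (between the pads) lies env.grip_depth behind it (env.grip_depth is the distance from the TCP to the grasp point, in m); z points along the fingers, y is the line along which they close (so a half turn about z gives the same grasp; the last joint's range is limited). The gripper opens to 85 mm and grips with 20 to 120 N. Pads are 22 mm wide; open, the fingers measure 114 mm over their backs; the gripper's body (76 mm by 85 mm) begins 54 mm behind the grasp point. The pads swing forward as they close: fully open they stand 13 mm farther back than shut.
Start: joints at [74.599, 12.198, -1.971, 75.831, 0, 90], TCP at [0.133, 0.482, 0.231] pointing down, gripper open.
Joint ranges: [-170.91, 170.91], [-42.67, 98.43], [-65.05, 77.54], [-120.47, 116.71], [-90, 82.35], [-180, 180]. Speed limits (degrees/s): [108.29, 108.29, 136.94, 147.25, 180, 180].

INTERFACE

Orientations are given as [roll, pitch, yaw] about the fixed x, y, z axes, in that order (R = Rz(yaw) Ry(pitch) Rx(roll)).
In Python, from plant import env gives the robot as it stands. Calls block until the motion is done:
- env.move_pose(position, orientation): joint-space move of the TCP to a pose.
- env.move_linear(position, rot=None, speed=0.15, until_force=None): straight line of the TCP; rot=None keeps the orientation; speed is the mean speed in m/s. With until_force (N) it stops when the force on the tool has changed by that much, and returns True; else False.
- env.set_joints(angles): joint-space move.
- env.ungrasp() and env.clamp(): open the fingers fully, or close them until they stop; the grip force is fixed at half the most.
- env.wait(seconds).
- env.solve_ik(position, orientation): joint angles nearest the present ones, or None.
- env.get_image(name): name is "scene" or "top" or "wrist"; returns (picture, depth): 420x560x3 uint8, red, green, blue; 420x560 float32, m along the optical axis (not along the pixel's ray), 0 where there is no reading.
- env.get_calibration(name): a dict with "mtx" (3x3 intrinsics, pixels), "position" and "attitude" of the camera in the world; the wrist camera has in their place "mount" (4x4, takes a point from camera to tool coordinates, whose origin is the TCP and whose axes are the flange's). Camera axes: x right, y down, z forward; pixel columns grow to the right and rows downward; lengths in m; the calibration is good to about 2 mm. A picture is of the moment at which its call begins: read the wrist's pose just before it. get_calibration takes no time and is no camera call.
A pose or a line that the arm cannot do raises env.PlanningError and nothing moves.
- env.finish_job(): hands the job in; it is judged then, once.
Readings, each from a call of its own:
- env.current_t(): time.
- env.current_joints(): joint angles.
- env.current_joint_velocities(): joint speeds.
- env.current_joint_torque(): joint torques, N m.
- env.current_ee_pos(): TCP position.
- env.current_orientation(): TCP orientation.
- env.current_contact_force(): force on the tool from outside, world axes, zero at the start.
- env.current_torque(): the same for the moment, N m.
- env.current_gripper_width(): finger opening in m.
- env.current_grip_force(): force on a finger pad.
Only numpy, scipy, OpenCV 4.12 (cv2) and the standard library are available. Lean on these libraries where they do the work, as an engineer would, in place of code of your own. Each camera call takes 0.05 s, during which the arm holds its last target. There are 200 camera calls.

TASK

Slide the yellow rake up on its stand until its two stud heads are at the wide ends of the keyholes, lift it off, and use it to rake the three used stirring rods in the white tray into a neat parallel row, side by side against the tray wall nearest the robot. Touch the rods only with the rake. Then stand the rake upright in the black soaking tray, setting it down gently and letting go, and leave everything else on the bench where it is.

Things in the scene. Friction and masses are not known exactly. Their poses are not given: they have to be found in the camera images.
- stand: Fixed stand, left or right of the white tray: dark base 130 x 190 x 12 mm and a blue upright board 180 mm wide (y), 12 mm thick, top 130 mm above the bench. Origin on the bench under it; z up, x out of the board's front face, which lies at x = -20 mm and looks to +x (away from the robot). Two studs stick out of that face along +x at y = +42 and -42 mm, 115 mm up.
- stud_a (a point): Centre of the outer face of the stud head at y = +42 mm of the stand, 14 mm off the board. Each stud: shank 6 mm across and 10 mm long, then a head 14 mm across and 4 mm thick.
- stud_b (a point): The same for the stud at y = -42 mm.
- rake: Loose yellow rake, 0.3 kg, 140 mm wide (y), 152 mm tall (z). Origin: middle of the toothed lower edge, mid-thickness of the plate. Plate x -4 to 4 mm, up to z = 105 mm, lowest 18 mm cut into teeth with 8.6 mm gaps. Steel foot bar x 4 to 38 mm, 14 mm tall, level with the teeth: it can stand by itself. Starts hung flat on the board, axes as the stand's, origin at x = -15.5 mm, 30 mm up.
- rake_grip (a point): Grasp centre in the rake's black handle block, 6 mm ahead of (x) and 133 mm above the rake's origin. Block: x -4 to 16 mm (20 mm thick, grasp across this from above), 60 mm wide in y, z 100 to 152 mm of the rake. While it hangs, the block's underside is level with the board's top.
- rod_tray: Fixed white open tray, outside 260 mm (x) x 190 mm (y) x 28 mm tall, walls and floor 5 mm. Origin: centre of its underside. Its -x wall is the one nearest the robot (inner face at x = -125 mm). The rods lie between x = -105 and +50 mm, so its far end is empty and the rake can be lowered there.
- rod_red: Loose red six-sided plastic rod, 120 mm long (its x axis), 12 mm across flats, 25 g, does not roll easily; lies on the tray floor roughly along the tray's y. Origin: centre of its length, on its underside at the start.
- rod_blue: The same, blue.
- rod_green: The same, green.
- soak_tray: Fixed black open tray, outside 170 mm (x) x 200 mm (y) x 20 mm tall, walls and floor 5 mm. Origin: centre of its underside. On the other side of the white tray from the stand.
- blue_bottle: Bystander: blue bottle, 190 mm tall, 60 mm across. Origin: centre of its underside.
- gel_bottle: Bystander: clear bottle with a red band, 170 mm tall, 60 mm across. Origin: centre of its underside.
- specimen_jar: Bystander: white jar, 65 mm tall, 50 mm across. Origin: centre of its underside.
- green_bottle: Bystander: small green bottle, 80 mm tall, 40 mm across. Origin: centre of its underside.
- swab_box: Bystander: red box 70 x 120 x 35 mm. Origin: centre of its underside.
- reagent_box: Bystander: cardboard box 80 x 110 x 50 mm. Origin: centre of its underside.
- keyhole_a (a point): Centre of the wide hole of the rake's keyhole at y = +42 mm, z = 51 mm: hole 24 mm wide, z 38 to 64 mm, above it a slot 10 mm wide with its top at z = 88 mm, where the stud sits at the start. Rake raised 34 mm: the head is mid-hole (play 6 mm up and down, 5 mm sideways) and the rake draws off along the stand's +x, free after 17 mm.
- keyhole_b (a point): The same for the keyhole at y = -42 mm.
Not all that is in view belongs to the job. Several things have the shape of the rake; the one meant has the colours described above.

How it is judged:
By the outcome, as a careful person would: the job done as asked, in the order asked, and still so for the second after the job is handed in, with the robot touching nothing.
It also fails if it takes over 61 s, if anything falls off the work surface, if the arm or the gripper's body presses on something with over 40 N, if the wrist force passes 120 N, or if a joint passes its speed limit or range.

## Working session

There is one attempt and no reset: what is moved stays moved. The work goes in short steps, each a Python script; the robot and the scene stay as the last script left them, time stands still between calls to the robot, and variables do not carry over. Pictures are saved under pics/ and viewed, at most 10 in all, crops included, and the job is handed in when it is done.

```bash
ls; mkdir -p pics; cat > h.py <<'E'
import numpy as np, cv2
from plant import env
from scipy.spatial.transform import Rotation as R
def snap(name,fn=None):
    p=np.array(env.current_ee_pos()); o=env.current_orientation()
    im,d=env.get_image(name); c=env.get_calibration(name)
    if fn: cv2.imwrite('pics/'+fn+'.png',im[:,:,::-1])
    K=np.array(c['mtx'])
    T=np.eye(4)
    if 'mount' in c:
        W=np.eye(4);W[:3,:3]=R.from_euler('xyz',o,degrees=True).as_matrix();W[:3,3]=p
        T=W@np.array(c['mount'])
    else:
        a=np.array(c['attitude']); T[:3,3]=c['position']
        T[:3,:3]=a if a.shape==(3,3) else R.from_euler('xyz',a,degrees=True).as_matrix()
    return im,d,K,T
def cloud(d,K,T):
    v,u=np.mgrid[:d.shape[0],:d.shape[1]]
    P=np.stack([(u-K[0,2])/K[0,0]*d,(v-K[1,2])/K[1,1]*d,d],-1)
    return P@T[:3,:3].T+T[:3,3]
E
python3 - <<'E'
from h import *
for n in('scene','top'):
    im,d,K,T=snap(n,n+'0'); np.savez(n+'0.npz',im=im,d=d,K=K,T=T); print(n,K.tolist(),T.round(3).tolist(), env.get_calibration(n)['attitude'])
print(env.grip_depth, env.current_orientation(), env.get_calibration('wrist'), env.current_t())
E
```

```text
pics
scene [[410.77797303222576, 0.0, 274.0348649891229], [0.0, 410.77797303222576, 209.94776089882603], [0.0, 0.0, 1.0]] [[-0.492, 0.616, -0.616, 1.467], [0.871, 0.352, -0.343, 0.405], [0.005, -0.705, -0.709, 1.16], [0.0, 0.0, 0.0, 1.0]] [-135.18647406   -0.29303364  119.44075759]
top [[496.01139251261213, 0.0, 272.45829984726527], [0.0, 496.01139251261213, 208.39164611393343], [0.0, 0.0, 1.0]] [[0.013, -0.997, 0.079, 0.463], [-1.0, -0.014, -0.005, -0.094], [0.006, -0.079, -0.997, 1.44], [0.0, 0.0, 0.0, 1.0]] [-175.47874536   -0.37133381  -89.24777248]
0.0187 [-1.79944440e+02 -1.86401759e-04  1.64597559e+02] {'mtx': array([[366.96521102,   0.        , 276.98152187],
       [  0.        , 366.96521102, 210.60584066],
       [  0.        ,   0.        ,   1.        ]]), 'mount': array([[-8.34228840e-04, -9.49016987e-01, -3.15223829e-01,
         8.09403594e-02],
       [ 9.99999618e-01, -8.74105242e-04, -1.48713313e-05,
         2.22556022e-04],
       [-2.61425656e-04, -3.15223721e-01,  9.49017353e-01,
        -1.43113673e-01],
       [ 0.00000000e+00,  0.00000000e+00,  0.00000000e+00,
         1.00000000e+00]])} 0.1
```

View pics/scene0.png

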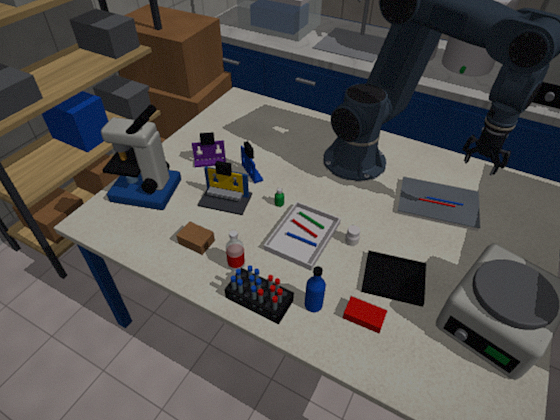

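View pics/top0.png

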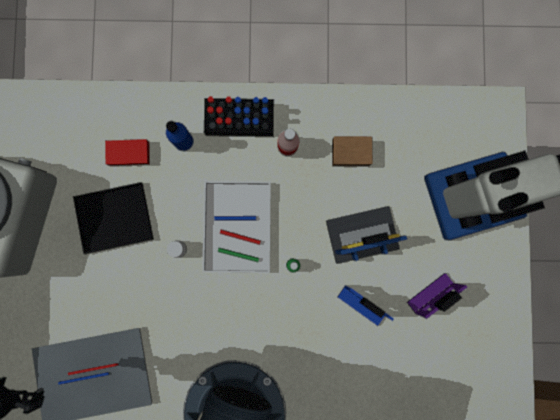

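```bash
cat > m.py <<'E'
from h import *
def L(n):
    z=np.load(n+'0.npz'); return z['im'],z['d'],cloud(z['d'],z['K'],z['T'])
def rect(P):
    (c,s,a)=cv2.minAreaRect((P[:,:2]*1000).astype(np.float32)); return np.round(c,1),np.round(s,1),round(a,1)
im,d,P=L('top'); hsv=cv2.cvtColor(im,cv2.COLOR_RGB2HSV).astype(int); H,S,V=hsv[...,0],hsv[...,1],hsv[...,2]
v,u=np.mgrid[:420,:560]
def box(a,b,c,e): return (u>=a)&(u<=b)&(v>=c)&(v<=e)
def rep(n,m,zr=(-1,1)):
    m=m&(d>0)&(P[...,2]>zr[0])&(P[...,2]<zr[1]); k,l,st,_=cv2.connectedComponentsWithStats(m.astype(np.uint8)); 
    if k<2: print(n,'none');return
    i=1+np.argmax(st[1:,4]); Q=P[l==i]; print(n,len(Q),*rect(Q),'z',np.percentile(Q[:,2],[5,50,95]).round(4)); return Q
tb=box(195,280,172,280)
rep('rodtray',tb&(S<60)&(V>100),(0.002,.04)); rep('rodtraywall',tb,(.018,.04))
rep('red',tb&(S>110)&((H<10)|(H>170))); rep('blue',tb&(S>110)&(H>100)&(H<135)); rep('green',tb&(S>90)&(H>45)&(H<90)&(u<265))
rep('soak',box(65,160,175,260)&(V<70)); rep('soakwall',box(65,160,175,260),(.012,.04))
sb=box(320,412,200,270)
rep('handle',sb&(V<70),(.12,.3)); rep('board',sb,(.118,.14)); rep('standbase',sb,(.006,.03)); rep('yellow',sb&(S>110)&(H>18)&(H<35))
for n,b,z in (('blueb',box(160,200,115,155),(.03,.3)),('gel',box(270,305,120,160),(.03,.3)),('jar',box(165,190,235,262),(.03,.3)),('greenb',box(283,302,255,275),(.03,.3)),('swab',box(100,155,135,170),(.02,.3)),('reag',box(325,380,130,170),(.03,.3)),('bluerake',box(335,397,280,330),(.02,.3)),('purple',box(405,470,270,320),(.02,.3))): rep(n,b,z)
im,d,P=L('scene'); hsv=cv2.cvtColor(im,cv2.COLOR_RGB2HSV).astype(int); H,S,V=hsv[...,0],hsv[...,1],hsv[...,2]
Q=rep('yellowS',box(200,250,155,215)&(S>100)&(H>15)&(H<35))
Q=Q[(Q[:,2]>.05)&(Q[:,2]<.13)]
A=np.c_[Q[:,1],Q[:,2],np.ones(len(Q))]; x=np.linalg.lstsq(A,Q[:,0],rcond=None)[0]; print('plane x=ay+bz+c',x, 'yaw',np.degrees(np.arctan2(-x[0],1)),'mean',Q.mean(0))
rep('handleS',box(205,240,155,185)&(V<60),(.12,.25)); rep('boardS',box(195,255,165,215)&(H>100)&(H<130)&(S>90))
t=P[...,2]
z=np.load('scene0.npz')['im'][135:225,180:280,::-1]; cv2.imwrite('pics/crop.png',cv2.resize(z,(800,720)[:2] if 0 else (660,594),interpolation=cv2.INTER_CUBIC))
E
python3 m.py
```

```text
rodtray 4477 [527.8  -2.1] [221.8 307.3] 89.6 z [0.0024 0.0056 0.0278]
rodtraywall 615 [522.8   1.1] [260.7 190.1] 0.2 z [0.0205 0.0267 0.0317]
red 146 [493.8  -9.2] [118.   10.3] 74.9 z [0.0112 0.0158 0.0206]
blue 134 [548.1   7.1] [  9.4 117.8] 0.8 z [0.0104 0.0162 0.0216]
green 136 [442.4  -4.7] [117.1   9.6] 76.7 z [0.0109 0.016  0.0222]
soak 4232 [544.3 361.2] [174.4 210.5] 12.7 z [-0.0009  0.0046  0.0193]
soakwall 558 [543.3 357.6] [170.8 203.7] 12.8 z [0.0135 0.0184 0.0237]
handle 326 [ 490.  -388.3] [ 32.9 106.3] 13.3 z [0.127  0.1787 0.1848]
board 396 [ 480.9 -366.5] [ 25.6 179.4] 13.6 z [0.1246 0.1301 0.1365]
standbase 1414 [ 505.3 -361.1] [129.9 194.8] 14.3 z [0.0074 0.0115 0.0168]
yellow 69 [ 474.  -319.5] [ 8.9 43.9] 16.8 z [0.0591 0.1336 0.1416]
blueb 564 [767.6 160.2] [52.4 59.4] 39.0 z [0.0452 0.1254 0.1902]
gel 468 [ 757.4 -141.4] [59.6 57.4] 83.7 z [0.0463 0.1146 0.1705]
jar 255 [455.9 166.8] [45.  45.1] 1.3 z [0.0342 0.063  0.0691]
greenb 157 [ 415.5 -160.7] [37.5 37.7] 60.7 z [0.0451 0.0561 0.0828]
swab 1068 [733.  320.8] [ 72.  122.3] 3.8 z [0.0279 0.0338 0.0386]
reag 1148 [ 744.4 -327.7] [ 82.4 111.4] 0.4 z [0.0416 0.0492 0.0542]
bluerake 327 [ 312.3 -363.8] [141.2  19.9] 55.3 z [0.0709 0.1483 0.1549]
purple 744 [ 331.  -562.6] [ 23.  140.9] 38.5 z [0.0265 0.1038 0.1537]
yellowS 506 [ 491.5 -365.7] [ 28.8 148.6] 15.0 z [0.0435 0.0851 0.1309]
plane x=ay+bz+c [-0.23647042  0.01565054  0.40062607] yaw 13.304364627905583 mean [ 0.48781782 -0.36294912  0.08721888]
handleS 196 [ 493.8 -362.2] [26.7 64.6] 7.0 z [0.1318 0.161  0.1818]
boardS 131 [ 316.  -357.7] [141.7  22. ] 53.6 z [0.0007 0.034  0.0782]
```

View pics/crop.png

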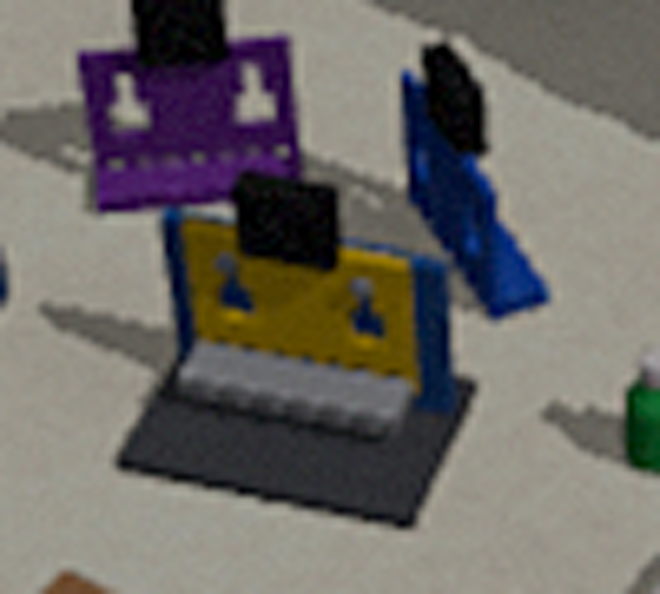

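The target is the yellow rake on the blue-board stand, at scene (225,183) and top (368,240). The lookalikes are purple at scene (208,150) and blue at scene (250,160). Only the yellow one has a yellow plate with a black handle and steel foot, and the crop shows both its studs in keyholes. The decoy tray with rods is grey, at scene (438,200). I'll move above the handle and measure it with the wrist camera.

```bash
python3 - <<'E'
from h import *
j=env.solve_ik([.496,-.363,.25],[180,0,103.6]); print(np.round(j,1))
env.move_pose([.496,-.363,.25],[180,0,103.6]); print(env.current_t())
im,d,K,T=snap('wrist','w1'); P=cloud(d,K,T); hsv=cv2.cvtColor(im,cv2.COLOR_RGB2HSV).astype(int)
np.savez('w1.npz',im=im,d=d,K=K,T=T)
def rect(m):
    m=m&(d>0); k,l,st,_=cv2.connectedComponentsWithStats(m.astype(np.uint8)); i=1+np.argmax(st[1:,4]); Q=P[l==i]
    print(len(Q),cv2.minAreaRect((Q[:,:2]*1000).astype(np.float32)),np.percentile(Q[:,2],[5,50,95]).round(4))
near=np.hypot(P[...,0]-.496,P[...,1]+.363)<.12
rect(near&(P[...,2]>.174)&(P[...,2]<.19)); rect(near&(P[...,2]>.124)&(P[...,2]<.136))
rect(near&(hsv[...,0]>18)&(hsv[...,0]<35)&(hsv[...,1]>110)&(P[...,2]>.1))
print(env.current_contact_force())
E
```

```text
[-36.2  26.5  20.8  84.3   0.   40.2]
3.3167
2991 ((491.2084655761719, -363.878662109375), (19.988019943237305, 60.2002067565918), 13.879895210266113) [0.1805 0.1821 0.1832]
4152 ((483.4945983886719, -365.9106750488281), (30.032018661499023, 179.67176818847656), 13.672123908996582) [0.129  0.1305 0.1355]
731 ((473.47662353515625, -316.9745178222656), (8.40379810333252, 40.306209564208984), 14.894872665405273) [0.1215 0.1353 0.1365]
[-0.03423348  0.33394488  0.37584351]
```

View pics/w1.png

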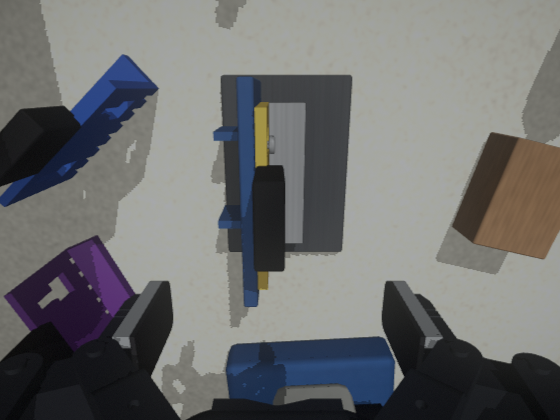

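The wrist view shows the handle top near (268,218) with a stud visible at (271,145). I'll grasp, slide up 34 mm, draw off along the stand's +x, and check the forces on the way.

```bash
python3 - <<'E'
from h import *
yaw=13.7; c=np.array([.4913,-.3638]); o=[180,0,90+yaw]; ex=np.array([np.cos(np.radians(yaw)),np.sin(np.radians(yaw)),0])
g=np.r_[c,.1443]
def F(s): print(s,round(env.current_t(),2),np.round(env.current_contact_force(),1),np.round(np.array(env.current_ee_pos()),4),round(env.current_gripper_width(),4),round(env.current_grip_force(),1))
env.move_linear(g+[0,0,.04],o); F('above')
print(env.move_linear(g,speed=.06,until_force=8)); F('at')
env.clamp(); F('clamped')
print(env.move_linear(g+[0,0,.034],speed=.04,until_force=25)); F('up')
E
```

```text
above 3.96 [-1.  -0.2  0.9] [ 0.4916 -0.3638  0.1851] 0.0856 0.0
False
at 4.78 [ 0.   0.9 -0.2] [ 0.4914 -0.3639  0.1446] 0.085 0.0
clamped 5.38 [-1.  -0.1  3. ] [ 0.4913 -0.3639  0.1445] 0.0189 58.5
False
up 6.38 [ 1.  -0.  -4.4] [ 0.4912 -0.3637  0.178 ] 0.0193 58.6
```

```bash
python3 - <<'E'
from h import *
yaw=13.7; ex=np.array([np.cos(np.radians(yaw)),np.sin(np.radians(yaw)),0])
def F(s): print(s,round(env.current_t(),2),np.round(env.current_contact_force(),1),np.round(np.array(env.current_ee_pos()),4),round(env.current_gripper_width(),4),round(env.current_grip_force(),1))
p=np.array(env.current_ee_pos())
hit=env.move_linear(p+.035*ex,speed=.05,until_force=8); F('off %s'%hit)
if not hit:
    env.move_linear(p+.05*ex+[0,0,.09],speed=.15); F('lift')
    snap('scene','s2')
    im=cv2.imread('pics/s2.png')[110:230,170:310]; cv2.imwrite('pics/s2c.png',cv2.resize(im,(700,600),interpolation=cv2.INTER_CUBIC))
E
```

```text
off False 7.23 [ 0.1 -0.3 -3.6] [ 0.5251 -0.3555  0.178 ] 0.019 58.6
lift 7.99 [-0.8  0.1 -5.1] [ 0.5395 -0.3519  0.2672] 0.0195 58.8
```

View pics/s2c.png

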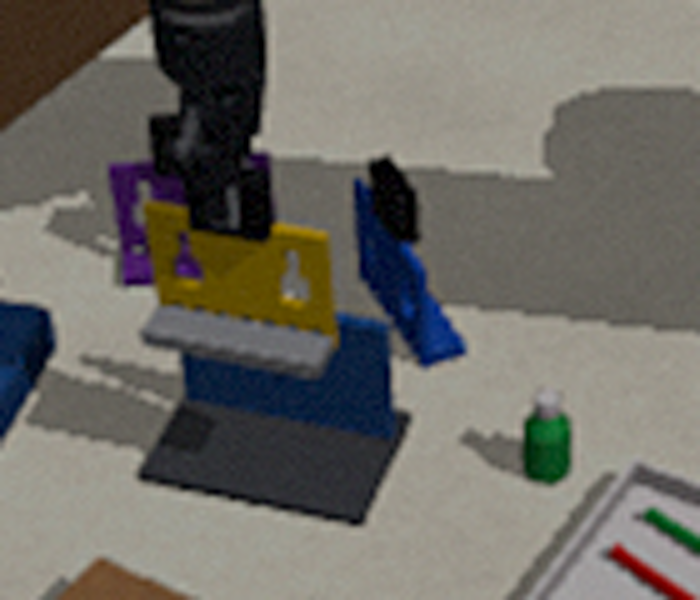

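The rake hangs free of the studs, and the stand is undisturbed. Next I carry it to the tray's far end, lower it until it touches, back off about 1 mm, and rake.

```bash
python3 - <<'E'
from h import *
def F(s): print(s,round(env.current_t(),2),np.round(env.current_contact_force(),1),np.round(np.array(env.current_ee_pos()),4),round(env.current_gripper_width(),4))
o=[180,0,90.2]; y=.000
env.move_linear([.602,y,.265],o,speed=.18); F('over')
env.move_linear([.602,y,.130],speed=.12); env.wait(.1); F('low')
hit=env.move_linear([.602,y,.1165],speed=.02,until_force=4); F('touch %s'%hit)
z=env.current_ee_pos()[2]+.0015
env.move_linear([.602,y,z],speed=.03)
a=env.move_linear([.48,y,z],speed=.07,until_force=8); F('rake %s'%a)
if not a:
    a=env.move_linear([.440,y,z],speed=.025,until_force=5); F('end %s'%a)
im,d,K,T=snap('top','t3')
im=im[160:300,180:300,::-1]; cv2.imwrite('pics/t3c.png',cv2.resize(im,(510,595),interpolation=cv2.INTER_CUBIC))
E
```

```text
over 10.18 [-0.7  0.5 -4.4] [ 6.02e-01 -6.00e-04  2.65e-01] 0.0193
low 11.55 [-0.3  0.4 -3.1] [ 0.6024 -0.      0.1307] 0.0194
touch True 12.07 [-0.7 -0.4  6.9] [ 0.6018 -0.      0.1197] 0.0197
rake False 14.22 [-0.2  0.6 -4.1] [ 0.4802 -0.      0.1211] 0.0196
end True 15.4 [-0.   0.5 -3.7] [0.4474 0.     0.1212] 0.0196
```

View pics/t3c.png

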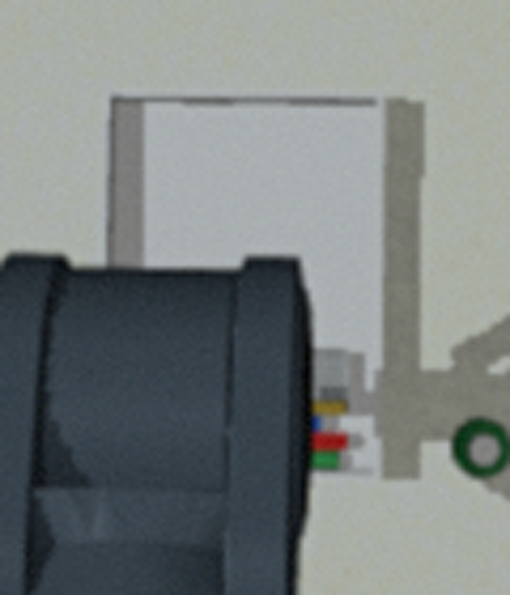

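The rods sit against the near wall in the order green, red, blue, at crop (330,460), (330,440) and (318,425), with the rake plate behind them. I'll back off, lift, carry the rake over the soak tray, and check the row with the arm out of the way.

```bash
python3 - <<'E'
from h import *
def F(s): print(s,round(env.current_t(),2),np.round(env.current_contact_force(),1),np.round(np.array(env.current_ee_pos()),4),round(env.current_gripper_width(),4))
p=np.array(env.current_ee_pos())
env.move_linear(p+[.02,0,0],speed=.05); env.move_linear([p[0]+.03,0,.25],speed=.12); F('up')
env.move_linear([.5328,.3556,.25],[180,0,102.7],speed=.18); F('soak')
im,d,K,T=snap('top','t4'); P=cloud(d,K,T); hsv=cv2.cvtColor(im,cv2.COLOR_RGB2HSV).astype(int); H,S=hsv[...,0],hsv[...,1]
v,u=np.mgrid[:420,:560]; tb=(u>205)&(u<275)&(v>180)&(v<275)&(d>0)
for n,m in (('red',(S>110)&((H<10)|(H>170))),('blue',(S>110)&(H>100)&(H<135)),('green',(S>90)&(H>45)&(H<90))):
    k,l,st,_=cv2.connectedComponentsWithStats((m&tb).astype(np.uint8)); Q=P[l==1+np.argmax(st[1:,4])]
    print(n,len(Q),cv2.minAreaRect((Q[:,:2]*1000).astype(np.float32)),np.median(Q[:,2]).round(4))
# rake bottom check in the scene view: yellow plate direction
im2,d,K,T=snap('scene','s4'); P=cloud(d,K,T); hsv=cv2.cvtColor(im2,cv2.COLOR_RGB2HSV).astype(int)
m=(hsv[...,0]>15)&(hsv[...,0]<35)&(hsv[...,1]>110)&(d>0)&(np.hypot(P[...,0]-.53,P[...,1]-.356)<.12)&(P[...,2]>.1); Q=P[m]
A=np.c_[Q[:,1],Q[:,2],np.ones(len(Q))]; x=np.linalg.lstsq(A,Q[:,0],rcond=None)[0]; print(len(Q),'yaw',np.degrees(np.arctan(-x[0])),'tilt',np.degrees(np.arctan(x[1])),Q.mean(0),Q[:,2].min(),Q[:,2].max())
a=cv2.resize(im[160:300,180:300,::-1],(390,455),interpolation=cv2.INTER_CUBIC); b=cv2.resize(im2[140:310,330:450,::-1],(321,455),interpolation=cv2.INTER_CUBIC)
cv2.imwrite('pics/c4.png',np.hstack([a,b]))
E
```

```text
up 17.23 [ 0.3  0.2 -4.7] [0.4769 0.     0.2494] 0.0195
soak 19.38 [-0.3 -0.1 -3.7] [0.5328 0.3551 0.2502] 0.0193
red 167 ((418.2635803222656, -12.064220428466797), (11.734591484069824, 117.62703704833984), 0.7055127620697021) 0.0162
blue 140 ((433.655517578125, 6.7424774169921875), (8.62226390838623, 114.97879028320312), 0.6179718375205994) 0.0161
green 162 ((405.4916076660156, -5.373847961425781), (8.930813789367676, 114.21577453613281), 0.7036539912223816) 0.0153
791 yaw 12.606065025607847 tilt 3.3515495769468306 [0.53104966 0.35451404 0.20758191] 0.14456898645614547 0.7463161108039168
```

View pics/c4.png

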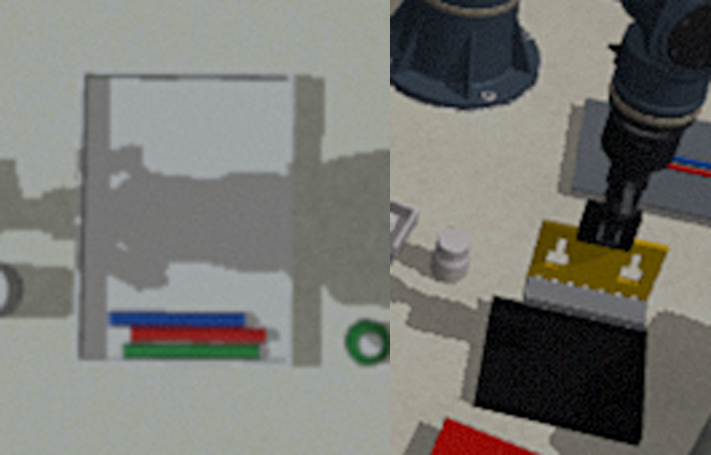

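The left crop shows three rods parallel to within 0.1°, in contact along the near wall around rows 320–352. The right crop shows the rake square over the black tray. I'll set it down gently and let go.

```bash
python3 - <<'E'
from h import *
def F(s): print(s,round(env.current_t(),2),np.round(env.current_contact_force(),1),np.round(np.array(env.current_ee_pos()),4),round(env.current_gripper_width(),4))
x,y=.5328,.3556
env.move_linear([x,y,.128],speed=.1); env.wait(.2); F('low')
hit=env.move_linear([x,y,.1175],speed=.01,until_force=3); F('touch %s'%hit)
env.wait(.3); F('rest')
env.ungrasp(); env.wait(.2); F('open')
env.move_linear([x,y,.25],speed=.1); F('up')
env.move_pose([.30,.20,.30],[180,0,102.7]); F('away')
im,d,K,T=snap('top','t5'); im2,d,K,T=snap('scene','s5'); P=cloud(d,K,T); hsv=cv2.cvtColor(im2,cv2.COLOR_RGB2HSV).astype(int)
m=(hsv[...,0]>15)&(hsv[...,0]<35)&(hsv[...,1]>110)&(d>0)&(np.hypot(P[...,0]-.53,P[...,1]-.356)<.12)&(P[...,2]<.13)&(P[...,2]>.02); Q=P[m]
A=np.c_[Q[:,1],Q[:,2],np.ones(len(Q))]; c=np.linalg.lstsq(A,Q[:,0],rcond=None)[0]; print('yaw',np.degrees(np.arctan(-c[0])),'tilt',np.degrees(np.arctan(c[1])),Q[:,2].max())
a=cv2.resize(im[160:300,60:300,::-1],(446,260)); b=cv2.resize(im2[140:310,160:450,::-1],(597,350))
o=np.zeros((600,600,3),np.uint8); o[:260,:446]=a; o[250:600,:597]=b
cv2.imwrite('pics/c5.png',o)
E
```

```text
low 21.04 [-0.3 -0.1 -3.4] [0.533  0.3557 0.1284] 0.0191
touch True 21.82 [-0.5 -1.2  6.6] [0.5326 0.3555 0.1197] 0.0194
rest 22.12 [-1.6 -0.4  7.2] [0.5327 0.3556 0.1197] 0.0196
open 22.98 [0.3 0.8 0.8] [0.5321 0.3552 0.1187] 0.0854
up 24.44 [ 0.3  0.5 -0.1] [0.5326 0.3555 0.2494] 0.0854
away 25.54 [-0.2  0.1 -0.6] [0.3007 0.2005 0.3   ] 0.0853
yaw 12.70387085648693 tilt -0.15836964950831692 0.12521718769053058
```

View pics/c5.png

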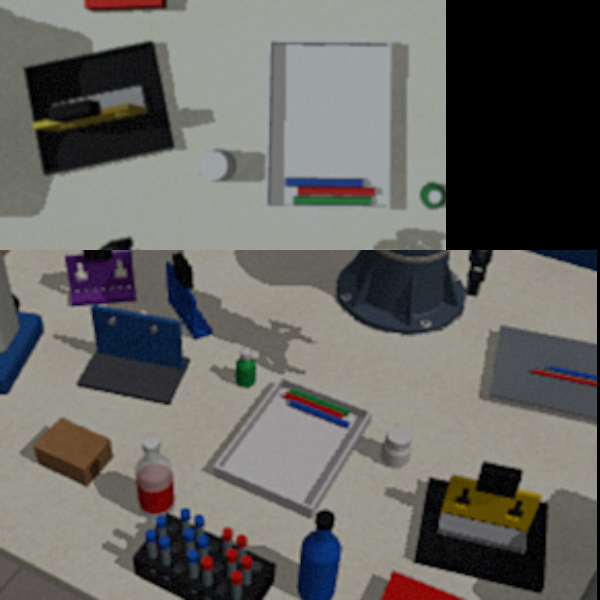

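The rake stands upright in the black tray at lower (490,515), and the rods form a neat row at upper (335,190). Everything else is in place, so I'm handing in.

```bash
python3 -c "
from plant import env
print(env.finish_job(), env.current_t())"
```

```text
the job is handed in; nothing more can be done
the job is handed in; nothing more can be done
```

The job is done and handed in at about 26 s: the yellow rake came off its studs, the three rods lie parallel against the tray wall nearest the robot, and the rake stands upright and released in the black tray, with nothing else seen to have moved.

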